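# Index the rotary table by one hole

## Robot

A 6-joint arm with a two-finger parallel gripper is mounted at the origin on a cart in front of the work surface, level with it; the furniture and walls round the work are solid. World frame = base frame: x ahead of the robot, y to its left, z up, the work surface at z = 0. Lengths are in m, angles in degrees, forces in N, time in s.
With the tool pointing down it reaches from about 0.4 to 0.825 m from the base axis. Payload 7 kg.
Tool frame: the origin (TCP) lies at the very end of the fingers, on their centre line; the grasp point (between the pads) lies 19 mm behind it (r.grip_depth is the distance from the TCP to the grasp point, in m); z points along the fingers, y is the line along which they close (so a half turn about z gives the same grasp; the last joint's range is limited). The gripper opens to 88 mm and grips with 3 to 60 N. Pads are 19 mm wide; open, the fingers measure 130 mm over their backs; the gripper's body (78 mm by 193 mm) begins 47 mm behind the grasp point.
Start: joints at [84.46, 20.546, 0.682, 0, -70.136, -16.507], TCP at [0.253, 0.626, 0.193] pointing down, gripper open.
Joint ranges: [-176.03, 176.03], [-82.01, 121.73], [-58.28, 71.71], [-173.87, 95.51], [-174.79, -0.11], [-173.66, 173.66]. Speed limits (degrees/s): [136.94, 136.94, 172.46, 180, 180, 180].

## Interface

Orientations are given as [roll, pitch, yaw] about the fixed x, y, z axes, in that order (R = Rz(yaw) Ry(pitch) Rx(roll)).
In Python, from plant import r gives the robot as it stands.
- The arm moves only by the tool play_rows, never from a script. Its argument "rows" is a list that holds one entry, the list of rows, each a list of 5 numbers: the closure, from 0 (fully open) to 1 (shut), then the shift along the tool's x, y, z each as a share of 0.5 m, from -1 to 1, then the turn about the tool's z as a share of 1.5 rad, from -1 to 1. A call has exactly 8 rows; each row is the pose to reach, as a shift and turn from the pose commanded when the call began, along the tool's axes at that moment; what a row does not reach only later rows make up. A row lasts 1/12 s, in which the tool goes at most 41.7 mm and 7.16 degrees, less where a joint would pass 70% of its speed; a pose out of reach is approached as far as the arm can. A call with a number of a shift or a turn outside -1 to 1 is refused whole. A call with a gripper value outside its range is refused whole. The fingers move at their own pace and stop on an object; "squeeze" is the grip in N (left out, the last holds). Time passes only in rows, so rows that repeat a pose let the fingers close, or fill a call up. It gives the time, the measured TCP pose, the force, the opening and the grip force at its end, in the units of the state.
- r.get_state(): the state, without advancing time (a new reading comes with each control period).
- r.capture(name): name is "scene" or "top" or "wrist"; returns the picture (420x560x3 uint8, red, green, blue); there is no depth.
- r.camera_info(name): a dict with "fovy" (degrees; the focal length in pixels is half the picture's height over the tangent of half this angle, whatever the lens; pixels are square), "cx", "cy" (the principal point, pixels), "k1" (the pictures are not rectified: a ray, as slopes to the right and down, at radius r is drawn at 1 + k1 r^2 times it, then the intrinsics apply), "pose" (4x4, takes a point from camera to world coordinates). Camera axes: x right, y down, z forward; pixel columns grow to the right and rows downward; lengths in m; the calibration is good to about 2 mm. A picture is of the moment at which its call begins: read the wrist's pose just before it. camera_info takes no time and is no camera call; for the wrist camera it gives the pose at the moment of the call.
- r.close_job(): hands the job in; it is judged then, once.
The state is a dict: "time_s": time; "joints": joint angles; "qd": joint speeds; "joint_torque": joint torques, N m; "tcp_pos": TCP position; "eef_rot": TCP orientation; "contact_force": force on the tool from outside, world axes, zero at the start; "moment": the same for the moment, N m; "gripper_width": finger opening in m; "gripper_force": force on a finger pad.
Only numpy, scipy, OpenCV 4.12 (cv2) and the standard library are available. Lean on these libraries where they do the work, as an engineer would, in place of code of your own. Each camera call takes 0.05 s, during which the arm holds its last target. There are 200 camera calls.

## Task

Index the rotary table with the pulley on it by one hole: with the fingertips press the round plunger button between the two lugs of its arm, and push the table round clockwise (seen from above) until the plunger springs back up in the very next hole. Go neither backwards nor past that hole, only touch and push, pick nothing up, and leave the glue bottle, the tape roll and the marker as they are.

Things in the scene. Friction and masses are not known exactly. Their poses are not given: they have to be found in the camera images.
- index_base: fixed round grey base, 276 mm across, four bolted ears out to 152 mm from its axis; on it a steel index plate (256 mm across, top 38 mm above the bench) with eight dark holes (20 mm) every 45 degrees (0.785 rad) on a circle of 105 mm radius, joined by a narrow groove. Origin: on the turning axis at bench height; z up; at the start the plunger's arm points along its -x
- table_axis (a point): point on the vertical turning axis of the table, at the height of the index plate's top (38 mm above the bench)
- next_hole (a point): centre of the next hole clockwise from the one in which the plunger starts, at the top of the index plate; here the plunger must end (the plunger's axis within about 4 mm of it)
- table_arm (a point): on the turning table, on the plunger's axis, on top of the flat pad of the arm (54 mm above the bench, 105 mm from the turning axis). Turns with the table; its +x points to the turning axis, +y the way the arm moves clockwise. The pad is 50 mm radially by 70 mm along the turning circle
- front_lug (a point): middle of the top (92 mm above the bench) of the lug in front of the button, clockwise side; turns with the table. Two such upright aluminium lugs flank the button along the turning circle, 54 mm clear between them, each 7 mm thick and 44 mm long radially. Fingertips between them that push this lug turn the table clockwise
- pulley_top (a point): centre of the upper face (78 mm above the bench) of the toothed steel belt pulley, 92 mm across, bolted on the middle of the table's aluminium disc (144 mm across); its bolt head reaches 88 mm. The pulley's edge is 59 mm from the plunger's axis. Turns with the table
- plunger_top (a point): centre of the flat top of the round black plunger button (40 mm across), 78 mm above the bench when up. Moves down with the button and round with the table
- plunger (a joint): how far the button is pressed in, m: 0 up (locks the table), 0.011 bottom stop. Spring 4 N at 0, 8.4 N at the bottom. Pressed 0.006 or more, the table can turn; once it has left a hole by 4 mm or more the index plate holds the plunger at about 0.006, and it springs up to 0 by itself over the next hole unless it is still being pressed
- index_table (a joint): turning angle of the table, rad: about 0 at the start (plunger in its first hole), grows clockwise seen from above; the next hole is at 0.785. In a hole it has about 0.03 rad of play either way. Turning takes 1 to 3 N at the plunger's radius; the table stays where it is left
- glue_bottle: small white glue bottle with red cap, upright, 36 mm across, 112 mm high, loose bystander; origin: centre of its underside
- tape_roll: roll of tan masking tape lying flat, 101 mm across, 24 mm high, loose bystander; origin: centre of its underside
- marker: black and red marker pen, 139 mm long, 19 mm thick, lying, loose bystander; origin: centre of its underside

How it is judged (in metres and radians):
On the way, in this order (a step that is already met when the one before it is completed fails the run):
1. the plunger is pressed in while the table still stands at its first hole (value of joint plunger above 0.005 m and value of joint index_table below 0.2 rad and contact force between the fingers and anything else above 0.5 N), for 0.05 s.
2. the table is turned clockwise past the middle between the holes, plunger still in (value of joint plunger above 0.004 m and value of joint index_table above 0.4 rad).
At the end, for the whole second after the job is handed in: the table stands still one hole further clockwise (0.785 rad, within 0.05), the plunger is up in that hole (pressed less than 2 mm), and the glue bottle, tape roll and marker are within 20 mm of where they stood (value of joint index_table between 0.735 and 0.835 rad and value of joint plunger below 0.002 m and velocity of joint index_table between -0.03 and 0.03 rad/s and distance of each of glue_bottle, tape_roll, marker from where it was at the start of the episode below 0.02 m); the robot touches nothing.
It fails at once if the table was turned past the next hole (value of joint index_table above 0.92 rad).
It fails at once if the table was turned backwards out of its first hole (value of joint index_table below -0.12 rad).
It fails at once if the glue bottle, tape roll or marker was picked up, knocked over or pushed away (distance of any of glue_bottle, tape_roll, marker from where it was at the start of the episode above 0.03 m or angle between glue_bottle's own z axis and vertical above 0.5 rad).
It also fails if it takes over 48 s, if anything falls off the work surface, if the arm or the gripper's body presses on something with over 40 N, if the wrist force passes 120 N, or if a joint passes its speed limit or range.

## Working session

There is one attempt and no reset: what is moved stays moved. The work goes in short steps, Python scripts to look and compute and a tool call to move; the robot and the scene stay as the last step left them, time stands still between calls to the robot, and variables do not carry over. Pictures are saved under pics/ and viewed, at most 10 in all, crops included, and the job is handed in when it is done.

Besides the shell and the picture viewer there is one more tool, called after "Request:" as name(argument=value, ...) on one line, values as JSON. play_rows: Moves the arm, as the interface text tells. Its arguments: {"type":"object","properties":{"rows":{"type":"array","items":{"type":"array","items":{"type":"array","items":{"type":"number"}}}},"squeeze":{"type":"number"}},"required":["rows"]}

```bash
mkdir -p pics; python3 - <<'E'
from plant import r
import cv2,numpy as np
np.set_printoptions(precision=4,suppress=True)
s=r.get_state();print(s['time_s'],s['tcp_pos'],s['eef_rot'],s['gripper_width'])
for n in("scene","top"):
    im=r.capture(n);cv2.imwrite(f'pics/{n}0.png',im[:,:,::-1]);i=r.camera_info(n);print(n,i['fovy'],i['cx'],i['cy'],i['k1']);print(i['pose'])
E
```

```text
0.0 [0.2532 0.6251 0.1923] [179.9051  -0.0101 -22.0562] 0.08757743947889192
scene 50.096254541491064 279.7730305229258 209.67719365836635 0.006654787110435281
[[ 0.7022 -0.542   0.4617 -0.033 ]
 [-0.712  -0.5285  0.4623 -0.4347]
 [-0.0065 -0.6534 -0.757   0.964 ]
 [ 0.      0.      0.      1.    ]]
top 56.78727991862263 279.2603378548576 209.90685664486577 -0.09108087647899932
[[ 0.0092 -0.9911  0.1332  0.3731]
 [-0.9997 -0.006   0.0243  0.063 ]
 [-0.0232 -0.1333 -0.9908  1.0376]
 [ 0.      0.      0.      1.    ]]
```

View pics/top0.png

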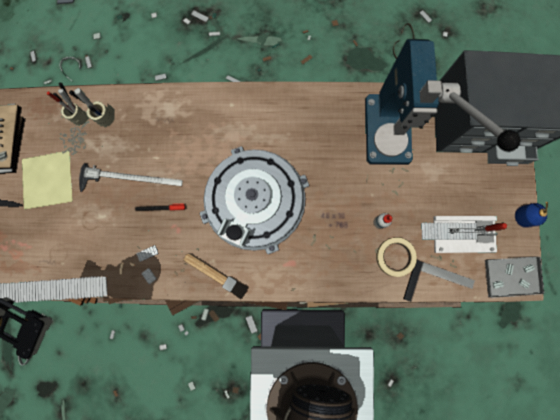

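View pics/scene0.png

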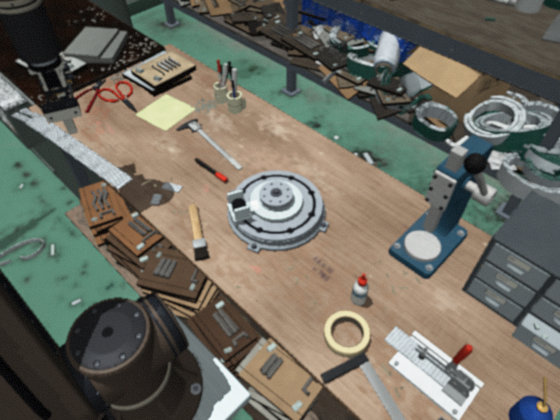

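The top view shows the table centred near (252,195), with the button at about (235,231). The bystanders are well clear of it. I'll zoom in to measure.

```bash
cat > h.py <<'E'
import numpy as np,cv2
from plant import r
np.set_printoptions(precision=4,suppress=True)
def K(i):
    f=210/np.tan(np.radians(i['fovy']/2));return np.array([[f,0,i['cx']],[0,f,i['cy']],[0,0,1.]])
def pix2w(i,uv,z):
    # point at height z
    p=cv2.undistortPoints(np.array([[uv]],float),K(i),np.array([i['k1'],0,0,0]))[0,0]
    T=i['pose'];d=T[:3,:3]@np.r_[p,1];o=T[:3,3];return o+d*(z-o[2])/d[2]
def w2pix(i,P):
    T=np.linalg.inv(i['pose']);
    return cv2.projectPoints(np.atleast_2d(P).astype(float),cv2.Rodrigues(T[:3,:3])[0],T[:3,3],K(i),np.array([i['k1'],0,0,0]))[0][:,0]
E
python3 - <<'E'
from h import *
im=cv2.imread('pics/top0.png')
c=cv2.resize(im[140:260,190:320],None,fx=5,fy=5,interpolation=cv2.INTER_CUBIC);cv2.imwrite('pics/c1.png',c)
i=r.camera_info('top')
for n,uv,z in(('pulley',(251.5,194),.08),('plunger',(235,231),.078)):print(n,pix2w(i,uv,z))
E
```

```text
pulley [0.5416 0.1565 0.08  ]
plunger [0.4485 0.1961 0.078 ]
```

View pics/c1.png

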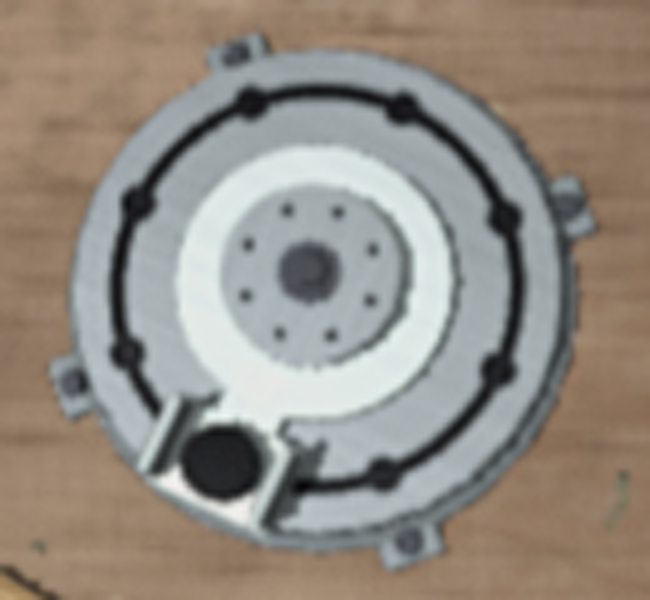

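```bash
python3 - <<'E'
from h import *
from scipy.optimize import least_squares
i=r.camera_info('top')
q=lambda x,y:((x+.5)/5-.5+190,(y+.5)/5-.5+140)
H=[(127,353),(138,203),(251,103),(403,108),(504,217),(498,372),(384,476)]
W=np.array([pix2w(i,q(*h),.038)[:2] for h in H])
k=np.arange(1,8)
m=lambda p:p[:2]+.105*np.c_[np.cos(p[2]-k*np.pi/4),np.sin(p[2]-k*np.pi/4)]
s=least_squares(lambda p:(m(p)-W).ravel(),[.54,.156,2.74]);p=s.x
print('axis',p[:2],'ang',np.degrees(p[2]),'res mm',1e3*(m(p)-W).ravel())
print('radii',np.hypot(*(W-p[:2]).T))
print('plunger start',p[:2]+.105*np.r_[np.cos(p[2]),np.sin(p[2])],'button seen',pix2w(i,q(221,461),.078),'bolt',pix2w(i,q(309,271),.088))
isn=r.camera_info('scene');print('scene px of axis@38',w2pix(isn,np.r_[p[:2],.088]))
E
```

```text
axis [0.5416 0.1569] ang 155.27171754227314 res mm [-0.3944 -0.0532 -0.0698  0.0836  0.1404 -0.2349 -0.3782  0.3179 -0.7626
 -0.5185  0.8168 -0.0757  0.6479  0.4809]
radii [0.1049 0.105  0.105  0.1055 0.1048 0.1053 0.1058]
plunger start [0.4462 0.2009] button seen [0.4465 0.199  0.078 ] bolt [0.5407 0.156  0.088 ]
scene px of axis@38 [[275.2881 190.2987]]
```

The fitted axis is (0.5416, 0.1569) and the arm angle is 155.3°. Fit residuals are under 1 mm, the hole radii come out at 105 mm, and the seen button agrees within 2 mm. I'll move above the button with the fingers shut.

Request:
play_rows(rows=[[[1,0.678,0.643,0.06,0.031],[1,0.678,0.643,0.06,0.031],[1,0.678,0.643,0.06,0.031],[1,0.678,0.643,0.06,0.031],[1,0.678,0.643,0.06,0.031],[1,0.678,0.643,0.06,0.031],[1,0.678,0.643,0.06,0.031],[1,0.678,0.643,0.06,0.031]]], squeeze=10)

```text
time_s: 0.77
tcp_pos: [0.3913, 0.3208, 0.1717]
eef_rot: [180.0, 0.0, -24.7]
contact_force: [1.0, 0.7, -0.3]
gripper_width: 0.0395
gripper_force: 0.0
```

```bash
cat >> h.py <<'E'
AX=np.array([.5416,.1569]);A0=155.27
def go(th,z,off=0,rad=.105):
    """shares for table angle th (rad); off = clockwise tangential shift of fingers, m"""
    a=np.radians(A0)-th;t=np.array([np.sin(a),-np.cos(a)])
    P=np.r_[AX+rad*np.array([np.cos(a),np.sin(a)])+off*t,z]
    s=r.get_state();R=cv2.Rodrigues(np.zeros(3))[0]
    from scipy.spatial.transform import Rotation as Ro
    R=Ro.from_euler('xyz',s['eef_rot'],degrees=True).as_matrix()
    d=R.T@(P-s['tcp_pos'])/.5
    yaw=np.degrees(a)-180;dy=-(yaw-s['eef_rot'][2]+180)%360
    dy=(-(yaw-s['eef_rot'][2])+180)%360-180
    print('t',round(s['time_s'],2),'tcp',s['tcp_pos'],'rot',s['eef_rot'],'F',s['contact_force'],'w',round(s['gripper_width'],4))
    print('th',th,'z',z,'off',off,'share',d,'turn',np.radians(dy)/1.5)
E
python3 -c "
from h import *
go(0,.13,-.001)"
```

```text
t 0.77 tcp [0.3913 0.3208 0.1717] rot [179.9983   0.0084 -24.6887] F [ 0.9592  0.75   -0.3163] w 0.0395
th 0 z 0.13 off -0.001 share [0.2    0.1741 0.0834] turn 0.0004801839067025372
```

Request:
play_rows(rows=[[[1,0.18,0.156,0.083,0],[1,0.18,0.156,0.083,0],[1,0.18,0.156,0.083,0],[1,0.18,0.156,0.083,0],[1,0.18,0.156,0.083,0],[1,0.18,0.156,0.083,0],[1,0.18,0.156,0.083,0],[1,0.18,0.156,0.083,0]]])

```text
time_s: 1.43
tcp_pos: [0.4403, 0.2156, 0.1308]
eef_rot: [-180.0, -0.0, -24.6]
contact_force: [-0.0, 0.1, 0.4]
gripper_width: 0.0003
gripper_force: 0.0
```

```bash
python3 -c "
from h import *
go(0,.1,-.001)
im=r.capture('wrist');i=r.camera_info('wrist');cv2.imwrite('pics/w1.png',im[:,:,::-1])
s=r.get_state()
a=np.radians(A0);u=np.array([np.cos(a),np.sin(a)]);t=np.array([np.sin(a),-np.cos(a)])
print('btn',w2pix(i,np.r_[AX+.105*u,.078]),'lugs',w2pix(i,np.r_[AX+.105*u+.0305*t,.092]),w2pix(i,np.r_[AX+.105*u-.0305*t,.092]),'tcp',w2pix(i,s['tcp_pos']))"
```

```text
t 1.43 tcp [0.4403 0.2156 0.1308] rot [-179.956    -0.0145  -24.6231] F [-0.0005  0.1452  0.404 ] w 0.0003
th 0 z 0.1 off -0.001 share [0.0232 0.0239 0.0616] turn 0.0012444045143186052
btn [[295.8746 202.1188]] lugs [[251.0898 207.4476]] [[342.2756 207.5127]] tcp [[280.4698 245.2966]]
```

View pics/w1.png

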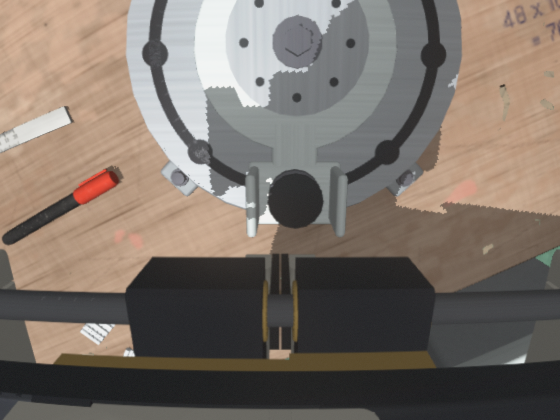

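```bash
python3 -c "
from h import *
im=cv2.imread('pics/w1.png');cv2.imwrite('pics/c2.png',cv2.resize(im[185:335,180:380],None,fx=4,fy=4,interpolation=cv2.INTER_CUBIC))
i=r.camera_info('wrist');print(i['fovy'],i['pose'][:3,3],r.get_state()['tcp_pos'])"
```

```text
60.695270268199096 [0.5095 0.1839 0.3226] [0.4402 0.2156 0.1307]
```

View pics/c2.png

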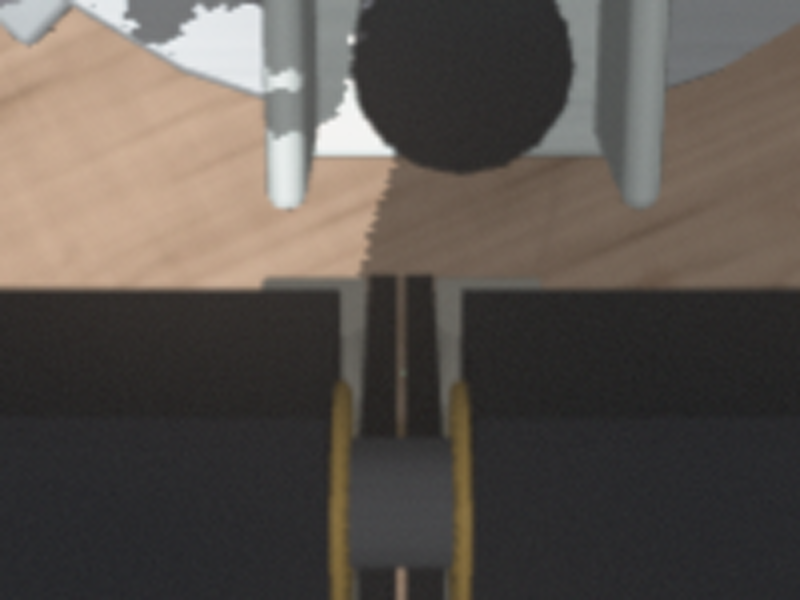

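The wrist view shows the button at (296,198) and the lugs at x 252 and 341, against predictions of (296,202), 251 and 342. The fingertips are centred at 280.5 and about 40 mm wide, so they fit. I'll centre over the button, then go down.

Request:
play_rows(rows=[[[1,0.024,0.022,0.0,0.001],[1,0.024,0.022,0.0,0.001],[1,0.024,0.022,0.02,0.001],[1,0.024,0.022,0.04,0.001],[1,0.024,0.022,0.06,0.001],[1,0.024,0.022,0.06,0.001],[1,0.024,0.022,0.06,0.001],[1,0.024,0.022,0.06,0.001]]])

```text
time_s: 2.15
tcp_pos: [0.4466, 0.1995, 0.1002]
eef_rot: [180.0, 0.0, -24.8]
contact_force: [0.1, 0.0, 0.3]
gripper_width: 0.0007
gripper_force: 0.0
```

```bash
python3 -c "
from h import *
go(0,.0695,0)
go(.2,.0695,.004)"
```

```text
t 2.15 tcp [0.4466 0.1995 0.1002] rot [179.9631   0.0002 -24.7734] F [0.1335 0.0221 0.296 ] w 0.0007
th 0 z 0.0695 off 0 share [-0.0018 -0.0021  0.0614] turn -0.0005052451226034341
t 2.15 tcp [0.4466 0.1995 0.1002] rot [179.9631   0.0002 -24.7734] F [0.1335 0.0221 0.296 ] w 0.0007
th 0.2 z 0.0695 off 0.004 share [ 0.0039 -0.0517  0.0614] turn 0.13282808821073017
```

Request:
play_rows(rows=[[[1,0,-0.002,0.02,0],[1,0,-0.002,0.035,0],[1,0,-0.002,0.045,0],[1,0,-0.002,0.054,0],[1,0,-0.002,0.062,0],[1,0,-0.002,0.062,0],[1,0,-0.002,0.062,0],[1,0,-0.002,0.062,0]]])

```text
time_s: 2.82
tcp_pos: [0.4472, 0.2003, 0.0696]
eef_rot: [-180.0, -0.0, -24.8]
contact_force: [-0.2, 0.3, -0.4]
gripper_width: 0.0003
gripper_force: 0.0
```

```bash
python3 -c "
from h import *
for th in(.05,.1,.15,.2,.25): go(th,.0695,.005)"
```

```text
t 2.82 tcp [0.4472 0.2003 0.0696] rot [-179.9889   -0.0105  -24.7949] F [-0.1725  0.3431 -0.4392] w 0.0003
th 0.05 z 0.0695 off 0.005 share [-0.0015 -0.0205  0.0002] turn 0.0325786877899641
t 2.82 tcp [0.4472 0.2003 0.0696] rot [-179.9889   -0.0105  -24.7949] F [-0.1725  0.3431 -0.4392] w 0.0003
th 0.1 z 0.0695 off 0.005 share [-0.0002 -0.031   0.0002] turn 0.06591202112329766
t 2.82 tcp [0.4472 0.2003 0.0696] rot [-179.9889   -0.0105  -24.7949] F [-0.1725  0.3431 -0.4392] w 0.0003
th 0.15 z 0.0695 off 0.005 share [ 0.0016 -0.0413  0.0002] turn 0.09924535445663091
t 2.82 tcp [0.4472 0.2003 0.0696] rot [-179.9889   -0.0105  -24.7949] F [-0.1725  0.3431 -0.4392] w 0.0003
th 0.2 z 0.0695 off 0.005 share [ 0.0039 -0.0516  0.0002] turn 0.13257868778996448
t 2.82 tcp [0.4472 0.2003 0.0696] rot [-179.9889   -0.0105  -24.7949] F [-0.1725  0.3431 -0.4392] w 0.0003
th 0.25 z 0.0695 off 0.005 share [ 0.0067 -0.0617  0.0002] turn 0.16591202112329737
```

A force near zero isn't what I expected here (about 7 N upward). I'll look before going on.

```bash
python3 -c "
from h import *
s=r.get_state();print(s['contact_force'],s['moment'],s['joint_torque'])
w=r.capture('wrist');sc=r.capture('scene');s=r.get_state();print(s['contact_force'],s['tcp_pos'])
a=cv2.resize(w[120:330,180:380,::-1],(400,420),interpolation=cv2.INTER_CUBIC);b=cv2.resize(sc[130:270,200:333,::-1],(399,420),interpolation=cv2.INTER_CUBIC)
cv2.imwrite('pics/p1.png',np.hstack([a,b]))"
```

```text
[-0.1725  0.3431 -0.4392] [-0.0388  0.0477 -0.011 ] [ -0.01   -37.4475  23.0602   5.4809   0.0609  -0.0003]
[-0.0825 -0.3416 -0.7478] [0.4473 0.2004 0.0697]
```

View pics/p1.png

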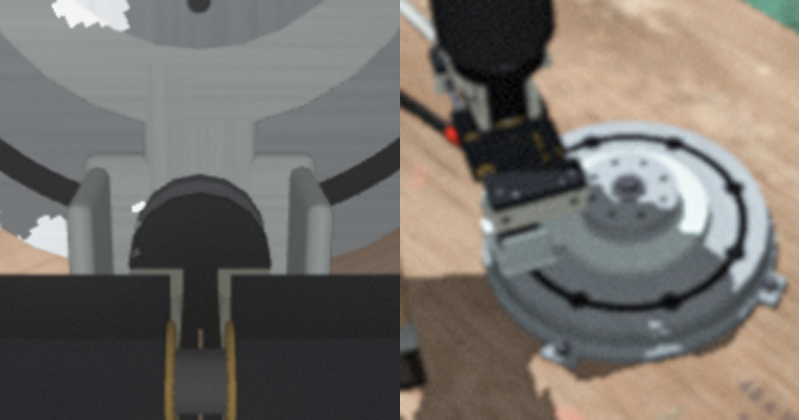

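```bash
python3 -c "
from h import *
i=r.camera_info('wrist')
a=np.radians(A0);u=np.array([np.cos(a),np.sin(a)]);t=np.array([np.sin(a),-np.cos(a)])
for z in(.067,.0695,.072,.075,.078,.054): print(z,'near edge',w2pix(i,np.r_[AX+.085*u,z])[0],'right',w2pix(i,np.r_[AX+.105*u-.02*t,z])[0],'left',w2pix(i,np.r_[AX+.105*u+.02*t,z])[0])
print('lug',w2pix(i,np.r_[AX+.083*u+.027*t,.092]),w2pix(i,np.r_[AX+.083*u-.027*t,.092]), 'pad',w2pix(i,np.r_[AX+.08*u,.054]))
print('tips',w2pix(i,np.r_[r.get_state()['tcp_pos']+np.r_[.0095*-u,0]]))"
```

```text
0.067 near edge [280.5091 212.3246] right [314.9422 245.1918] left [246.2426 245.3563]
0.0695 near edge [280.5134 213.589 ] right [315.3436 246.7986] left [245.8516 246.9646]
0.072 near edge [280.5179 214.884 ] right [315.7543 248.4428] left [245.4516 248.6103]
0.075 near edge [280.5234 216.48  ] right [316.2596 250.467 ] left [244.9593 250.6364]
0.078 near edge [280.5291 218.1237] right [316.7793 252.5492] left [244.4531 252.7205]
0.054 near edge [280.4879 206.204 ] right [312.9924 237.3924] left [248.1419 237.5496]
lug [[226.3618 222.7911]] [[334.7539 222.5225]] pad [[280.4681 198.1228]]
tips [[280.4243 229.6111]]
```

Measured against the projections, the button's near edge at row 215 and its 70 px width put its top at about z = 0.0695, so it is pressed about 8.5 mm. I'll turn by 0.2 rad while pressing.

Request:
play_rows(rows=[[[1,-0.001,-0.01,0.002,0],[1,-0.0015,-0.02,0.002,0.032],[1,0,-0.031,0.002,0.066],[1,0.0015,-0.041,0.002,0.1],[1,0.004,-0.052,0.002,0.133],[1,0.0065,-0.062,0.002,0.166],[1,0.0065,-0.062,0.002,0.166],[1,0.0065,-0.062,0.002,0.166]]])

```text
time_s: 3.58
tcp_pos: [0.4631, 0.2273, 0.0684]
eef_rot: [-180.0, -0.0, -39.0]
contact_force: [-0.1, 0.7, -0.4]
gripper_width: 0.0006
gripper_force: 0.0
```

```bash
python3 -c "
from h import *
go(.25,.069,.005)
w=r.capture('wrist');i=r.camera_info('wrist')
cv2.imwrite('pics/p2.png',cv2.resize(w[100:300,130:430,::-1],None,fx=2,fy=2,interpolation=cv2.INTER_CUBIC))
for th in (.2,.25):
  a=np.radians(A0)-th;u=np.array([np.cos(a),np.sin(a)]);t=np.array([np.sin(a),-np.cos(a)])
  print(th,'lug inner near',w2pix(i,np.r_[AX+.083*u+.027*t,.092]),w2pix(i,np.r_[AX+.083*u-.027*t,.092]))
for th in(.35,.45,.55,.65): go(th,.081,.006)"
```

```text
t 3.58 tcp [0.4631 0.2273 0.0684] rot [-179.9989   -0.0001  -38.968 ] F [-0.0571  0.7224 -0.3987] w 0.0006
th 0.25 z 0.069 off 0.005 share [ 0.0007  0.0004 -0.0013] turn 0.0009998303506745128
0.2 lug inner near [[244.0546 223.1102]] [[353.4024 217.8626]]
0.25 lug inner near [[235.5158 220.7039]] [[344.9586 220.6781]]
t 3.63 tcp [0.4629 0.2271 0.0683] rot [179.9914   0.003  -38.9644] F [ 0.4429 -0.0717 -0.2727] w 0.0005
th 0.35 z 0.081 off 0.006 share [ 0.0029 -0.0231 -0.0253] turn 0.06770867349862335
t 3.63 tcp [0.4629 0.2271 0.0683] rot [179.9914   0.003  -38.9644] F [ 0.4429 -0.0717 -0.2727] w 0.0005
th 0.45 z 0.081 off 0.006 share [ 0.0073 -0.0437 -0.0253] turn 0.13437534016529015
t 3.63 tcp [0.4629 0.2271 0.0683] rot [179.9914   0.003  -38.9644] F [ 0.4429 -0.0717 -0.2727] w 0.0005
th 0.55 z 0.081 off 0.006 share [ 0.0137 -0.0637 -0.0253] turn 0.2010420068319566
t 3.63 tcp [0.4629 0.2271 0.0683] rot [179.9914   0.003  -38.9644] F [ 0.4429 -0.0717 -0.2727] w 0.0005
th 0.65 z 0.081 off 0.006 share [ 0.022  -0.083  -0.0253] turn 0.26770867349862343
```

View pics/p2.png

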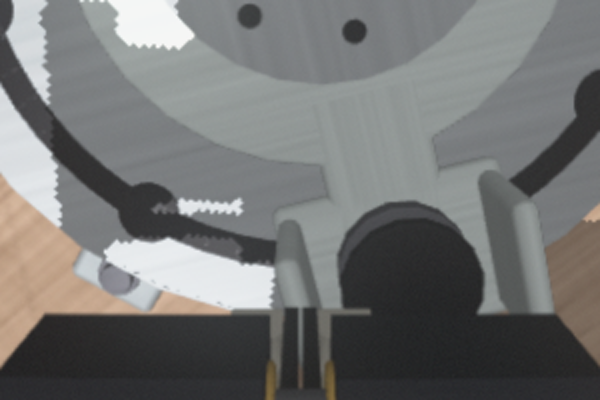

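The lugs don't look as if they moved with the fingers, and the fingertips seem to be above the lug. Checking against projections.

```bash
python3 -c "
from h import *
i=r.camera_info('wrist');sc=r.camera_info('scene');s=r.get_state();T=s['tcp_pos'];print(T,s['gripper_width'])
a1=np.radians(A0)-np.pi/4;print('next hole pred',w2pix(i,np.r_[AX+.105*np.array([np.cos(a1),np.sin(a1)]),.038]),'seen (204,205)')
for th in (0,.03,.1,.2):
  a=np.radians(A0)-th;u=np.array([np.cos(a),np.sin(a)]);t=np.array([np.sin(a),-np.cos(a)])
  print(th,'front lug near/mid top',w2pix(i,np.r_[AX+.083*u+.0305*t,.092]).round(0),'btn near up/dn',w2pix(i,np.r_[AX+.085*u,.078]).round(0),w2pix(i,np.r_[AX+.085*u,.07]).round(0),'rear lug',w2pix(i,np.r_[AX+.083*u-.0305*t,.092]).round(0))
im=r.capture('scene')[:,:,::-1].copy()
x0,y0,f=205,130,6
c=cv2.resize(im[y0:y0+100,x0:x0+130],None,fx=f,fy=f,interpolation=cv2.INTER_CUBIC)
def mk(P,col):
  p=(w2pix(sc,P)[0]-[x0,y0]+.5)*f;cv2.drawMarker(c,tuple(int(v) for v in p),col,cv2.MARKER_CROSS,12,1)
mk(T,(0,0,255));mk(T+[0,0,.035],(0,255,0));mk(T+[0,0,.066],(255,0,255))
a=np.radians(A0);u=np.array([np.cos(a),np.sin(a)]);t=np.array([np.sin(a),-np.cos(a)])
mk(np.r_[AX+.105*u+.0305*t,.092],(255,0,0));mk(np.r_[AX+.105*u-.0305*t,.092],(255,255,0))
cv2.imwrite('pics/p3.png',c)"
```

```text
[0.4629 0.2271 0.0683] 0.00048450226133132327
next hole pred [[204.7961 205.9029]] seen (204,205)
0 front lug near/mid top [[272. 230.]] btn near up/dn [[329. 211.]] [[327. 207.]] rear lug [[393. 201.]]
0.03 front lug near/mid top [[267. 230.]] btn near up/dn [[325. 213.]] [[323. 208.]] rear lug [[388. 204.]]
0.1 front lug near/mid top [[254. 228.]] btn near up/dn [[313. 215.]] [[312. 210.]] rear lug [[377. 210.]]
0.2 front lug near/mid top [[237. 223.]] btn near up/dn [[298. 216.]] [[297. 212.]] rear lug [[360. 218.]]
```

View pics/p3.png

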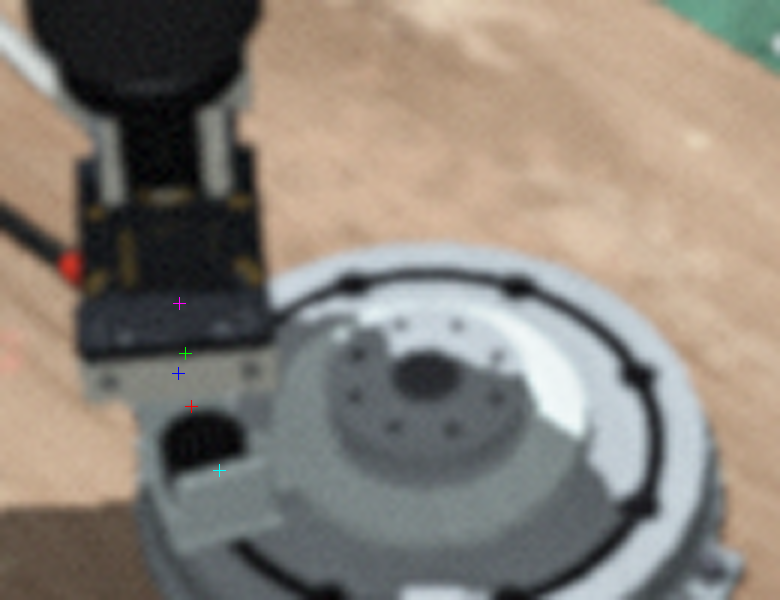

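The table is still at about 0 rad and untouched. In both the wrist and scene views, the fingertips sit roughly 30 mm higher than the reported TCP. I'll go up and open to a known width, then work out the real fingertip depth from the pixel gap.

Request:
play_rows(rows=[[[1,0,0,-0.05,0],[1,0,0,-0.1,0],[1,0,0,-0.12,0],[0.5,0,0,-0.12,0],[0.5,0,0,-0.12,0],[0.5,0,0,-0.12,0],[0.5,0,0,-0.12,0],[0.5,0,0,-0.12,0]]])

```text
time_s: 4.35
tcp_pos: [0.4625, 0.2266, 0.1275]
eef_rot: [179.9, 0.0, -39.1]
contact_force: [0.5, 0.6, 0.5]
gripper_width: 0.0283
gripper_force: 0.0
```

```bash
python3 -c "
from h import *
s=r.get_state();i=r.camera_info('wrist');w=r.capture('wrist');print(s['tcp_pos'],s['gripper_width'])
T=s['tcp_pos'];ya=np.radians(s['eef_rot'][2]);ex=np.array([np.cos(ya),np.sin(ya),0]);ey=np.array([np.sin(ya),-np.cos(ya),0]);g=s['gripper_width']/2
for h in (0,.019,.035,.05):
  for x in(.0095,0): print(h,x,'inner',w2pix(i,np.array([T+x*ex+sg*g*ey+[0,0,h] for sg in(-1,1)])).round(1).tolist(),'outer',w2pix(i,np.array([T+x*ex+sg*(g+.021)*ey+[0,0,h] for sg in(-1,1)])).round(1).tolist())
cv2.imwrite('pics/w3.png',cv2.resize(w[180:380,80:480,::-1],None,fx=2,fy=2,interpolation=cv2.INTER_CUBIC))"
```

```text
[0.4625 0.2266 0.1275] 0.028328766091199224
0 0.0095 inner [[255.3, 229.6], [305.3, 229.5]] outer [[218.3, 229.6], [342.3, 229.4]]
0 0 inner [[255.7, 245.2], [305.0, 245.1]] outer [[219.2, 245.2], [341.5, 245.0]]
0.019 0.0095 inner [[252.9, 241.7], [307.9, 241.6]] outer [[212.4, 241.7], [348.4, 241.4]]
0.019 0 inner [[253.4, 258.7], [307.5, 258.6]] outer [[213.4, 258.7], [347.4, 258.4]]
0.035 0.0095 inner [[250.6, 254.0], [310.5, 253.8]] outer [[206.4, 253.9], [354.6, 253.6]]
0.035 0 inner [[251.1, 272.2], [310.0, 272.1]] outer [[207.7, 272.1], [353.4, 271.8]]
0.05 0.0095 inner [[247.9, 267.6], [313.3, 267.4]] outer [[199.8, 267.5], [361.4, 267.1]]
0.05 0 inner [[248.6, 287.2], [312.7, 287.0]] outer [[201.3, 287.0], [359.9, 286.6]]
```

View pics/w3.png

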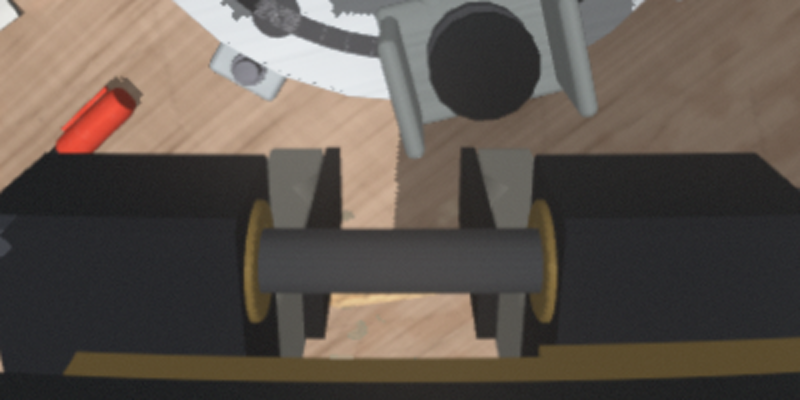

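The measured inner edges (250.5 and 310.5, row 254) match h = 0.035 exactly, so the real fingertips end 35 mm above the reported TCP. I'll correct for that, recentre over the button, then descend gently while watching the force.

```bash
sed -i 's/+off\*t,z\]/+off*t,z-.035]/' h.py; python3 -c "
from h import *
go(0,.14);go(0,.1)"
```

```text
t 4.4 tcp [0.4626 0.2267 0.1276] rot [179.9117   0.0104 -39.065 ] F [-0.7634  0.1219 -0.0712] w 0.0319
th 0 z 0.14 off 0 share [0.0071 0.0607 0.0453] turn -0.16679527715413064
t 4.4 tcp [0.4626 0.2267 0.1276] rot [179.9117   0.0104 -39.065 ] F [-0.7634  0.1219 -0.0712] w 0.0319
th 0 z 0.1 off 0 share [0.0071 0.0606 0.1253] turn -0.16679527715413064
```

Request:
play_rows(rows=[[[1,0.007,0.061,0.02,-0.083],[1,0.007,0.061,0.045,-0.167],[1,0.007,0.061,0.045,-0.167],[1,0.007,0.061,0.045,-0.167],[1,0.007,0.061,0.08,-0.167],[1,0.007,0.061,0.11,-0.167],[1,0.007,0.061,0.125,-0.167],[1,0.007,0.061,0.125,-0.167]]])

```text
time_s: 5.07
tcp_pos: [0.4462, 0.2009, 0.0648]
eef_rot: [179.9, 0.0, -24.9]
contact_force: [-0.0, -0.9, 0.9]
gripper_width: 0.0005
gripper_force: 0.0
```

```bash
python3 -c "
from h import *
go(0,.08);go(0,.076)"
```

```text
t 5.07 tcp [0.4462 0.2009 0.0648] rot [179.8645   0.0455 -24.8629] F [-0.0063 -0.9096  0.9051] w 0.0005
th 0 z 0.08 off 0 share [0.0002 0.0001 0.0396] turn -0.0015457971754288663
t 5.07 tcp [0.4462 0.2009 0.0648] rot [179.8645   0.0455 -24.8629] F [-0.0063 -0.9096  0.9051] w 0.0005
th 0 z 0.076 off 0 share [0.0002 0.0001 0.0476] turn -0.0015457971754288663
```

Request:
play_rows(rows=[[[1,0,0,0.015,-0.0015],[1,0,0,0.03,-0.0015],[1,0,0,0.039,-0.0015],[1,0,0,0.043,-0.0015],[1,0,0,0.047,-0.0015],[1,0,0,0.049,-0.0015],[1,0,0,0.049,-0.0015],[1,0,0,0.049,-0.0015]]])

```text
time_s: 5.73
tcp_pos: [0.4465, 0.2012, 0.0417]
eef_rot: [-180.0, -0.0, -24.6]
contact_force: [-2.8, -0.5, 5.4]
gripper_width: 0.0003
gripper_force: 2.3
```

```bash
python3 -c "
from h import *
go(0,.0705)"
```

```text
t 5.73 tcp [0.4465 0.2012 0.0417] rot [-179.9813   -0.0064  -24.5832] F [-2.8123 -0.46    5.408 ] w 0.0003
th 0 z 0.0705 off 0 share [-0.0002  0.001   0.0124] turn 0.001708531817962072
```

The contact force of 5.4 N upward at a tip height of about 0.077 confirms the correction. I'll press on in small steps.

Request:
play_rows(rows=[[[1,0,0,0.002,0],[1,0,0,0.004,0],[1,0,0,0.006,0],[1,0,0,0.008,0],[1,0,0,0.01,0],[1,0,0,0.012,0],[1,0,0,0.014,0],[1,0,0,0.014,0]]])

```text
time_s: 6.4
tcp_pos: [0.4466, 0.2014, 0.0348]
eef_rot: [-180.0, -0.0, -24.6]
contact_force: [-3.5, 1.1, 7.7]
gripper_width: 0.0005
gripper_force: 3.6
```

```bash
python3 -c "
from h import *
go(0,.07)
for th in(.05,.1,.15,.2,.25): go(th,.0695,.0085)"
```

```text
t 6.4 tcp [0.4466 0.2014 0.0348] rot [-179.9622   -0.0127  -24.5798] F [-3.5163  1.1232  7.6898] w 0.0005
th 0 z 0.07 off 0 share [-0.0003  0.0014 -0.0004] turn 0.001747286483025554
t 6.4 tcp [0.4466 0.2014 0.0348] rot [-179.9622   -0.0127  -24.5798] F [-3.5163  1.1232  7.6898] w 0.0005
th 0.05 z 0.0695 off 0.0085 share [ 0.0009 -0.0261  0.0007] turn 0.035080619816358787
t 6.4 tcp [0.4466 0.2014 0.0348] rot [-179.9622   -0.0127  -24.5798] F [-3.5163  1.1232  7.6898] w 0.0005
th 0.1 z 0.0695 off 0.0085 share [ 0.0026 -0.0365  0.0007] turn 0.06841395314969236
t 6.4 tcp [0.4466 0.2014 0.0348] rot [-179.9622   -0.0127  -24.5798] F [-3.5163  1.1232  7.6898] w 0.0005
th 0.15 z 0.0695 off 0.0085 share [ 0.0048 -0.0468  0.0007] turn 0.1017472864830256
t 6.4 tcp [0.4466 0.2014 0.0348] rot [-179.9622   -0.0127  -24.5798] F [-3.5163  1.1232  7.6898] w 0.0005
th 0.2 z 0.0695 off 0.0085 share [ 0.0074 -0.057   0.0007] turn 0.13508061981635916
t 6.4 tcp [0.4466 0.2014 0.0348] rot [-179.9622   -0.0127  -24.5798] F [-3.5163  1.1232  7.6898] w 0.0005
th 0.25 z 0.0695 off 0.0085 share [ 0.0106 -0.067   0.0007] turn 0.16841395314969207
```

A force of 7.7 N means the plunger is about 8–9 mm in. Now I'll turn while pressing.

Request:
play_rows(rows=[[[1,0,-0.01,0,0],[1,0.001,-0.02,0,0.018],[1,0.001,-0.026,0,0.035],[1,0.0025,-0.036,0,0.068],[1,0.005,-0.047,0,0.102],[1,0.0075,-0.057,0,0.135],[1,0.0105,-0.067,0,0.168],[1,0.0105,-0.067,0,0.168]]])

```text
time_s: 7.07
tcp_pos: [0.467, 0.2307, 0.0354]
eef_rot: [-179.8, -0.1, -39.2]
contact_force: [1.2, 0.7, 7.4]
gripper_width: 0.0005
gripper_force: 3.5
```

```bash
python3 -c "
from h import *
w=r.capture('wrist');i=r.camera_info('wrist')
cv2.imwrite('pics/p4.png',cv2.resize(w[60:320,130:430,::-1],None,fx=2,fy=2,interpolation=cv2.INTER_CUBIC))
for th in (0,.1,.15,.2,.25,.3):
  a=np.radians(A0)-th;u=np.array([np.cos(a),np.sin(a)]);t=np.array([np.sin(a),-np.cos(a)])
  print(th,'front lug, btn near@70, rear lug',(2*(w2pix(i,np.array([np.r_[AX+.083*u+.0305*t,.092],np.r_[AX+.085*u,.07],np.r_[AX+.083*u-.0305*t,.092]]))-[130,60])).round(0).tolist())
for th in(.25,.35,.4,.45,.5,.55): go(th,.0815,.0085)"
```

```text
0 front lug, btn near@70, rear lug [[306.0, 397.0], [435.0, 336.0], [599.0, 327.0]]
0.1 front lug, btn near@70, rear lug [[263.0, 391.0], [399.0, 343.0], [560.0, 349.0]]
0.15 front lug, btn near@70, rear lug [[242.0, 387.0], [381.0, 345.0], [540.0, 358.0]]
0.2 front lug, btn near@70, rear lug [[221.0, 381.0], [362.0, 347.0], [520.0, 367.0]]
0.25 front lug, btn near@70, rear lug [[200.0, 375.0], [344.0, 347.0], [500.0, 374.0]]
0.3 front lug, btn near@70, rear lug [[180.0, 367.0], [326.0, 347.0], [479.0, 381.0]]
t 7.12 tcp [0.4669 0.2307 0.0354] rot [-179.8255   -0.0604  -39.0297] F [ 0.9055 -0.2616  6.4567] w 0.0005
th 0.25 z 0.0815 off 0.0085 share [-0.001   0.0034 -0.0221] turn 0.0002817882690632055
t 7.12 tcp [0.4669 0.2307 0.0354] rot [-179.8255   -0.0604  -39.0297] F [ 0.9055 -0.2616  6.4567] w 0.0005
th 0.35 z 0.0815 off 0.0085 share [ 0.0017 -0.0175 -0.022 ] turn 0.06694845493573
t 7.12 tcp [0.4669 0.2307 0.0354] rot [-179.8255   -0.0604  -39.0297] F [ 0.9055 -0.2616  6.4567] w 0.0005
th 0.4 z 0.0815 off 0.0085 share [ 0.0039 -0.0278 -0.022 ] turn 0.10028178826906324
t 7.12 tcp [0.4669 0.2307 0.0354] rot [-179.8255   -0.0604  -39.0297] F [ 0.9055 -0.2616  6.4567] w 0.0005
th 0.45 z 0.0815 off 0.0085 share [ 0.0066 -0.038  -0.022 ] turn 0.1336151216023968
t 7.12 tcp [0.4669 0.2307 0.0354] rot [-179.8255   -0.0604  -39.0297] F [ 0.9055 -0.2616  6.4567] w 0.0005
th 0.5 z 0.0815 off 0.0085 share [ 0.0097 -0.0481 -0.0219] turn 0.16694845493573005
t 7.12 tcp [0.4669 0.2307 0.0354] rot [-179.8255   -0.0604  -39.0297] F [ 0.9055 -0.2616  6.4567] w 0.0005
th 0.55 z 0.0815 off 0.0085 share [ 0.0134 -0.0579 -0.0219] turn 0.2002817882690633
```

View pics/p4.png

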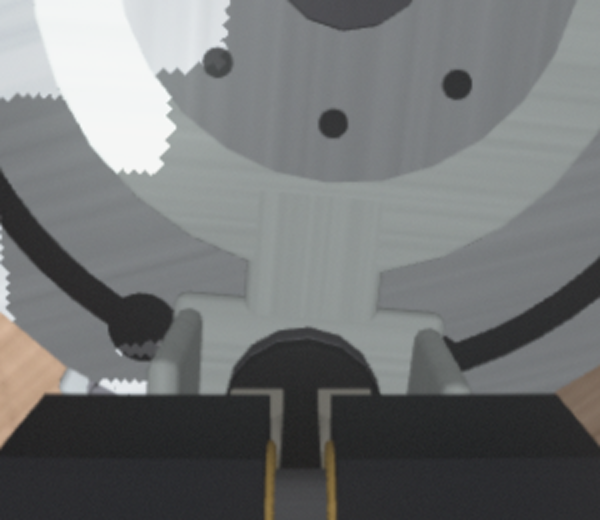

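The table turned by friction with the fingers. The lug and button midline at x≈305–306 puts it near 0.355 rad, with the fingers centred on the button. I'll keep pressing and take it further round.

```bash
python3 -c "
from h import *
for th in(.35,.4,.45,.5,.55,.6): go(th,.0705,0)" | grep th
```

```text
th 0.35 z 0.0705 off 0 share [ 0.     -0.0005 -0.0001] turn 0.06694845493573
th 0.4 z 0.0705 off 0 share [ 0.0013 -0.011  -0.0001] turn 0.10028178826906324
th 0.45 z 0.0705 off 0 share [ 0.0032 -0.0213 -0.    ] turn 0.1336151216023968
th 0.5 z 0.0705 off 0 share [ 0.0055 -0.0315 -0.    ] turn 0.16694845493573005
th 0.55 z 0.0705 off 0 share [ 0.0084 -0.0416  0.    ] turn 0.2002817882690633
th 0.6 z 0.0705 off 0 share [ 0.0117 -0.0516  0.0001] turn 0.23361512160239684
```

Request:
play_rows(rows=[[[1,0,-0.0005,0,0.035],[1,0,-0.0005,0,0.067],[1,0.0015,-0.011,0,0.1],[1,0.003,-0.021,0,0.134],[1,0.0055,-0.0315,0,0.167],[1,0.0085,-0.0415,0,0.2],[1,0.0085,-0.0415,0,0.2],[1,0.0085,-0.0415,0,0.2]]])

```text
time_s: 7.78
tcp_pos: [0.4832, 0.2443, 0.0355]
eef_rot: [-179.8, 0.0, -56.2]
contact_force: [0.7, 1.5, 7.0]
gripper_width: 0.0006
gripper_force: 3.5
```

```bash
cat >> h.py <<'E'
def est(zb):
    """table angle by fitting the known dark button (near arc) position: score dark disc vs pad round it"""
    i=r.camera_info('wrist');w=r.capture('wrist');g=cv2.GaussianBlur(cv2.cvtColor(w,cv2.COLOR_RGB2GRAY),(3,3),0).astype(float)
    best=[]
    for th in np.arange(-.1,.95,.005):
        a=np.radians(A0)-th;u=np.array([np.cos(a),np.sin(a)]);t=np.array([np.sin(a),-np.cos(a)])
        al=np.radians(np.arange(-60,61,5))
        f=lambda rr:w2pix(i,np.array([np.r_[AX+.105*u-rr*np.cos(b)*u+rr*np.sin(b)*t,zb] for b in al]))
        v=lambda P:cv2.remap(g.astype(np.float32),P[:,0].astype(np.float32),P[:,1].astype(np.float32),cv2.INTER_LINEAR)
        best.append((np.mean(v(f(.025))-v(f(.016))),th))
    best=sorted(best)[::-1];print('est th',[(round(x,1),round(y,3)) for x,y in best[:4]])
    return w
E
python3 -c "
from h import *
est(.072)
go(.55,.0815,0)
go(.55,.0815,.0)"
```

```text
est th [(np.float32(86.3), np.float64(0.545)), (np.float32(86.0), np.float64(0.54)), (np.float32(85.9), np.float64(0.55)), (np.float32(85.0), np.float64(0.555))]
t 7.83 tcp [0.4831 0.2443 0.0355] rot [-179.7918    0.0155  -56.1843] F [-0.8382  1.2113  6.9441] w 0.0002
th 0.55 z 0.0815 off 0 share [ 0.0002 -0.0002 -0.0219] turn 0.0006792191122754298
t 7.83 tcp [0.4831 0.2443 0.0355] rot [-179.7918    0.0155  -56.1843] F [-0.8382  1.2113  6.9441] w 0.0002
th 0.55 z 0.0815 off 0.0 share [ 0.0002 -0.0002 -0.0219] turn 0.0006792191122754298
```

The table is at 0.545 rad. Lift the fingers off the button but keep them between the lugs, then push the front lug.

Request:
play_rows(rows=[[[1,0,0,-0.008,0],[1,0,0,-0.016,0],[1,0,0,-0.025,0],[1,0,-0.004,-0.025,0],[1,0,-0.008,-0.025,0],[1,0,-0.012,-0.025,0],[1,0,-0.016,-0.025,0],[1,0,-0.016,-0.025,0]]])

```text
time_s: 8.5
tcp_pos: [0.4885, 0.2475, 0.0466]
eef_rot: [180.0, -0.0, -56.2]
contact_force: [0.2, 0.7, 0.7]
gripper_width: 0.0007
gripper_force: 0.0
```

```bash
python3 -c "
from h import *
est(.072)
for th in(.58,.61,.64,.67,.7): go(th,.083,.0095)"
```

```text
est th [(np.float32(97.6), np.float64(0.545)), (np.float32(97.3), np.float64(0.55)), (np.float32(97.2), np.float64(0.54)), (np.float32(96.6), np.float64(0.555))]
t 8.55 tcp [0.4883 0.2473 0.0466] rot [179.9712  -0.0072 -56.2142] F [ 0.0319 -1.0701 -0.3194] w 0.0007
th 0.58 z 0.083 off 0.0095 share [ 0.0003 -0.0134 -0.0029] turn 0.02033134847908444
t 8.55 tcp [0.4883 0.2473 0.0466] rot [179.9712  -0.0072 -56.2142] F [ 0.0319 -1.0701 -0.3194] w 0.0007
th 0.61 z 0.083 off 0.0095 share [ 0.0011 -0.0197 -0.0029] turn 0.040331348479084116
t 8.55 tcp [0.4883 0.2473 0.0466] rot [179.9712  -0.0072 -56.2142] F [ 0.0319 -1.0701 -0.3194] w 0.0007
th 0.64 z 0.083 off 0.0095 share [ 0.0022 -0.0259 -0.0029] turn 0.06033134847908445
t 8.55 tcp [0.4883 0.2473 0.0466] rot [179.9712  -0.0072 -56.2142] F [ 0.0319 -1.0701 -0.3194] w 0.0007
th 0.67 z 0.083 off 0.0095 share [ 0.0034 -0.0322 -0.0029] turn 0.08033134847908413
t 8.55 tcp [0.4883 0.2473 0.0466] rot [179.9712  -0.0072 -56.2142] F [ 0.0319 -1.0701 -0.3194] w 0.0007
th 0.7 z 0.083 off 0.0095 share [ 0.0048 -0.0383 -0.0029] turn 0.10033134847908447
```

Request:
play_rows(rows=[[[1,0,-0.007,-0.001,0.01],[1,0,-0.0135,-0.001,0.02],[1,0.001,-0.0195,-0.001,0.04],[1,0.002,-0.026,-0.001,0.06],[1,0.0035,-0.032,-0.001,0.08],[1,0.005,-0.038,-0.001,0.1],[1,0.005,-0.038,-0.001,0.1],[1,0.005,-0.038,-0.001,0.1]]])

```text
time_s: 9.22
tcp_pos: [0.5053, 0.2556, 0.0472]
eef_rot: [180.0, -0.0, -64.8]
contact_force: [-0.6, -1.5, -0.2]
gripper_width: 0.0006
gripper_force: 0.6
```

```bash
python3 -c "
from h import *
est(.072)
for th in(.72,.74,.76,.78): go(th,.082,.0095)"
```

```text
est th [(np.float32(100.2), np.float64(0.695)), (np.float32(100.0), np.float64(0.69)), (np.float32(99.5), np.float64(0.7)), (np.float32(99.1), np.float64(0.685))]
t 9.27 tcp [0.5053 0.2556 0.0472] rot [179.9745  -0.012  -64.7773] F [-0.3664 -1.0525 -1.2344] w 0.0004
th 0.72 z 0.082 off 0.0095 share [-0.     -0.0049  0.0004] turn 0.014028814713457044
t 9.27 tcp [0.5053 0.2556 0.0472] rot [179.9745  -0.012  -64.7773] F [-0.3664 -1.0525 -1.2344] w 0.0004
th 0.74 z 0.082 off 0.0095 share [ 0.0005 -0.0091  0.0004] turn 0.027362148046790602
t 9.27 tcp [0.5053 0.2556 0.0472] rot [179.9745  -0.012  -64.7773] F [-0.3664 -1.0525 -1.2344] w 0.0004
th 0.76 z 0.082 off 0.0095 share [ 0.0011 -0.0133  0.0004] turn 0.040695481380123834
t 9.27 tcp [0.5053 0.2556 0.0472] rot [179.9745  -0.012  -64.7773] F [-0.3664 -1.0525 -1.2344] w 0.0004
th 0.78 z 0.082 off 0.0095 share [ 0.0018 -0.0175  0.0004] turn 0.05402881471345706
```

The table is at 0.69, exactly as predicted. I'll push slowly to 0.765.

Request:
play_rows(rows=[[[1,0,-0.0025,0,0.007],[1,0,-0.005,0,0.014],[1,0,-0.007,0,0.02],[1,0.0005,-0.009,0,0.027],[1,0.001,-0.011,0,0.034],[1,0.001,-0.013,0,0.04],[1,0.0015,-0.0145,0,0.045],[1,0.0015,-0.0145,0,0.045]]])

```text
time_s: 9.93
tcp_pos: [0.5124, 0.2581, 0.0472]
eef_rot: [180.0, -0.0, -68.7]
contact_force: [-2.8, -3.1, -1.2]
gripper_width: 0.0005
gripper_force: 1.6
```

```bash
python3 -c "
from h import *
est(.072);est(.078)
for th in(.77,.78,.79,.8): go(th,.082,.0095)"
```

```text
est th [(np.float32(100.7), np.float64(0.765)), (np.float32(100.6), np.float64(0.76)), (np.float32(100.5), np.float64(0.77)), (np.float32(99.7), np.float64(0.755))]
est th [(np.float32(69.5), np.float64(0.76)), (np.float32(69.3), np.float64(0.765)), (np.float32(69.1), np.float64(0.755)), (np.float32(69.0), np.float64(0.77))]
t 10.03 tcp [0.5124 0.2582 0.0473] rot [-179.9978   -0.0057  -68.6755] F [-1.4235 -3.0263 -1.3327] w 0.0004
th 0.77 z 0.082 off 0.0095 share [-0.0001 -0.0003  0.0006] turn 0.002003673168747626
t 10.03 tcp [0.5124 0.2582 0.0473] rot [-179.9978   -0.0057  -68.6755] F [-1.4235 -3.0263 -1.3327] w 0.0004
th 0.78 z 0.082 off 0.0095 share [ 0.0001 -0.0024  0.0006] turn 0.008670339835414405
t 10.03 tcp [0.5124 0.2582 0.0473] rot [-179.9978   -0.0057  -68.6755] F [-1.4235 -3.0263 -1.3327] w 0.0004
th 0.79 z 0.082 off 0.0095 share [ 0.0004 -0.0045  0.0006] turn 0.015337006502081184
t 10.03 tcp [0.5124 0.2582 0.0473] rot [-179.9978   -0.0057  -68.6755] F [-1.4235 -3.0263 -1.3327] w 0.0004
th 0.8 z 0.082 off 0.0095 share [ 0.0006 -0.0066  0.0006] turn 0.022003673168747965
```

At 0.765 the button still fits z = 0.072 best, so it is still down. A few more mm.

Request:
play_rows(rows=[[[1,0,-0.0006,0,0.003],[1,0,-0.0012,0,0.006],[1,0,-0.0018,0,0.008],[1,0,-0.0024,0,0.01],[1,0,-0.003,0,0.012],[1,0.0003,-0.0036,0,0.014],[1,0.0003,-0.0042,0,0.016],[1,0.0003,-0.0042,0,0.016]]])

```text
time_s: 10.7
tcp_pos: [0.5147, 0.2592, 0.0476]
eef_rot: [-180.0, 0.0, -70.1]
contact_force: [0.1, 0.6, -0.5]
gripper_width: 0.0005
gripper_force: 0.0
```

```bash
python3 -c "
from h import *
est(.072);w=est(.078);cv2.imwrite('pics/last.png',w[:,:,::-1])
go(.8,.082,.0095)"
```

```text
est th [(np.float32(100.9), np.float64(0.79)), (np.float32(100.7), np.float64(0.785)), (np.float32(100.7), np.float64(0.795)), (np.float32(100.2), np.float64(0.8))]
est th [(np.float32(70.7), np.float64(0.795)), (np.float32(70.5), np.float64(0.79)), (np.float32(70.4), np.float64(0.8)), (np.float32(70.0), np.float64(0.785))]
t 10.8 tcp [0.5146 0.2591 0.0476] rot [-179.9629    0.0104  -70.0413] F [ 0.2748 -0.5422  0.9814] w 0.0007
th 0.8 z 0.082 off 0.0095 share [ 0.0007 -0.0019  0.0011] turn 0.00611217819415728
```

The contact force is gone, which fits the plunger having dropped in. To check the button height, I'll rise to the same view relative to the arm as the first wrist picture and compare numerically.

Request:
play_rows(rows=[[[1,0,0.004,0,0],[1,0,0.006,-0.02,0],[1,0,0.006,-0.06,0],[1,0,0.006,-0.1,0],[1,-0.01,0,-0.14,0],[1,-0.023,-0.002,-0.166,-0.005],[1,-0.023,-0.002,-0.166,-0.005],[1,-0.023,-0.002,-0.166,-0.005]]])

```text
time_s: 11.47
tcp_pos: [0.5116, 0.2706, 0.1318]
eef_rot: [-179.9, 0.1, -69.6]
contact_force: [-1.2, -0.5, -0.4]
gripper_width: 0.0001
gripper_force: 0.0
```

```bash
cat > cmp.py <<'E'
from h import *
s=r.get_state();print(s['time_s'],s['tcp_pos'],s['eef_rot'],'F',s['contact_force'])
w=r.capture('wrist')[:,:,::-1].copy();i=r.camera_info('wrist');cv2.imwrite('pics/now.png',w)
a=cv2.cvtColor(cv2.imread('pics/w1.png'),cv2.COLOR_BGR2GRAY);b=cv2.cvtColor(w,cv2.COLOR_BGR2GRAY)
for n,im in(('w1',a),('now',b)):
    m=((im[150:245,230:360]<75)).astype(np.uint8)
    k,l,st,c=cv2.connectedComponentsWithStats(m)
    for j in np.argsort(-st[1:,4])[:3]+1: print(n,'blob',c[j]+[230,150],st[j])
nh=np.radians(A0-45)
print('hole pred(th .785)',w2pix(i,np.r_[AX+.105*np.array([np.cos(nh),np.sin(nh)]),.078]),'at .072',w2pix(i,np.r_[AX+.105*np.array([np.cos(nh),np.sin(nh)]),.072]))
E
python3 cmp.py
```

```text
11.4667 [0.5116 0.2706 0.1318] [-179.8764    0.0641  -69.5981] F [-1.1568 -0.4572 -0.3692]
w1 blob [295.1407 199.0173] [  38   20   55   59 2480]
w1 blob [236.9012 176.8023] [  0  18  16  17 172]
w1 blob [353.2517 175.068 ] [116  17  14  17 147]
now blob [296.9426 198.6617] [  41   19   54   58 2403]
now blob [236.92   175.1667] [  0  17  17  15 150]
now blob [353.8271 174.4286] [117  16  13  17 133]
hole pred(th .785) [[294.8684 201.9933]] at .072 [[294.5398 199.8631]]
```

```bash
cat > cmp2.py <<'E'
from h import *
def fit(fn,c):
    g=cv2.GaussianBlur(cv2.cvtColor(cv2.imread(fn),cv2.COLOR_BGR2GRAY),(0,0),1).astype(np.float32);P=[]
    for al in np.radians(np.arange(0,360,4)):
        rr=np.arange(22,34,.1);x=(c[0]+rr*np.cos(al)).astype(np.float32);y=(c[1]+rr*np.sin(al)).astype(np.float32)
        d=np.diff(cv2.remap(g,x[None],y[None],cv2.INTER_LINEAR)[0]);k=d.argmax();P.append((x[k],y[k]))
    P=np.array(P);e=cv2.fitEllipseAMS(P[(P[:,1]>c[1]-12)]);return e
print('w1',fit('pics/w1.png',(295.1,199)));print('now',fit('pics/now.png',(296.9,198.7)))
a,b=[cv2.cvtColor(cv2.imread(f'pics/{n}.png'),cv2.COLOR_BGR2GRAY).astype(np.float32) for n in('w1','now')]
for n,(x0,x1,y0,y1) in dict(bolt=(270,325,10,75),frontlug=(240,265,160,240),rearlug=(328,350,160,240),button=(262,328,165,232)).items():
    t=a[y0:y1,x0:x1];R=cv2.matchTemplate(b[max(y0-8,0):y1+8,x0-8:x1+8],t,cv2.TM_CCOEFF_NORMED);_,v,_,(mx,my)=cv2.minMaxLoc(R)
    sub=lambda l,c,h:(l-h)/(2*(l-2*c+h))
    dx=mx+(sub(*R[my,mx-1:mx+2]) if 0<mx<R.shape[1]-1 else 0);dy=my+(sub(*R[my-1:my+2,mx]) if 0<my<R.shape[0]-1 else 0)
    print(n,'shift',round(float(dx)-8,2),round(float(dy)-8,2),round(v,3))
E
python3 cmp2.py
```

```text
w1 ((294.9732360839844, 200.34622192382812), (54.58516311645508, 55.32470703125), 118.63590240478516)
now ((296.5591125488281, 198.90420532226562), (55.066368103027344, 57.1020393371582), 173.09494018554688)
bolt shift -1.05 -0.19 0.787
frontlug shift 1.25 -0.42 0.768
rearlug shift 1.44 -0.74 0.966
button shift 1.69 -0.6 0.921
```

Relative to the first view, the button shifted the same as the lugs and didn't shrink, so its height matches the "up" position. The table is at about 0.775 rad. Handing in.

```bash
python3 -c "
from plant import r
print(r.close_job())"
```

```text
the job is handed in; nothing more can be done
None
```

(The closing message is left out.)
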